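Tip the fallen oil bottle up against the splash-back and put it in its cup

ROBOT

A 6-joint arm with a two-finger parallel gripper is mounted at the origin on a cart in front of the work surface, level with it; the furniture and walls round the work are solid. World frame = base frame: x ahead of the robot, y to its left, z up, the work surface at z = 0. Lengths are in mm, angles in rad, forces in N, time in s.
With the tool pointing down it reaches from about 350 to 875 mm from the base axis. Payload 15.5 kg.
Tool frame: the origin (TCP) lies at the very end of the fingers, on their centre line; the grasp point (between the pads) lies 19 mm behind it (hold_point_z is the distance from the TCP to the grasp point, in mm); z points along the fingers, y is the line along which they close (so a half turn about z gives the same grasp; the last joint's range is limited). The gripper opens to 85 mm and grips with 20 to 120 N. Pads are 22 mm wide; open, the fingers measure 114 mm over their backs; the gripper's body (76 mm by 85 mm) begins 54 mm behind the grasp point. The pads swing forward as they close: fully open they stand 13 mm farther back than shut.
Start: joints at [1.123, 0.494, 1.345, -0, 1.302, -0.096], TCP at [215.363, 586.724, 231.277] pointing down, gripper open.
Joint ranges: [-2.91, 2.91], [-0.82, 2.16], [0.22, 2.67], [-1.22, 4.37], [0.12, 2.79], [-3.08, 3.08]. Speed limits (rad/s): [1.89, 1.89, 2.57, 3.01, 3.01, 3.01].

INTERFACE

Orientations are given as a unit quaternion [x, y, z, w].
In Python, from cell import sense, get_image, calibration, finish_job, hold_point_z gives the robot as it stands.
- The arm moves only by the tool move_arm, never from a script. Its argument "series" is a list of rows, each an object with "hand": the gripper command: -1 is fully open, 1 is shut, values between are in proportion; "xyz": the shift along the tool's x, y, z in m, a list of three; "yaw": the turn about the tool's z in degrees. A call has 1 to 12 rows; each row shifts and turns the commanded pose from where the row before left it, along the tool's axes as they then stand; what a row does not reach is not made up. A row lasts 1/8 s, in which the tool goes at most 62.5 mm and 10.7 degrees, less where a joint would pass 70% of its speed; a pose out of reach is approached as far as the arm can. A call is refused whole if a number of a shift passes 0.0625 or a number of a turn 10.7, either way. A call with a gripper value outside its range is refused whole. The fingers move at their own pace and stop on an object; "newtons" is the grip in N (left out, the last holds). Time passes only in rows, so rows that do not move let the fingers close. It gives the time, the measured TCP pose, the force, the opening and the grip force at its end, in the units of the state.
- sense(): the state, without advancing time (a new reading comes with each control period).
- get_image(name): name is "side" or "top" or "wrist"; returns the picture (384x512x3 uint8, red, green, blue); there is no depth.
- calibration(name): a dict with "fx", "fy", "cx", "cy" (pixels), "dist" ([k1, k2, p1, p2, k3] as OpenCV has them; the pictures are not rectified), "pose" (4x4, takes a point from camera to world coordinates). Camera axes: x right, y down, z forward; pixel columns grow to the right and rows downward; lengths in mm; the calibration is good to about 2 mm. A picture is of the moment at which its call begins: read the wrist's pose just before it. calibration takes no time and is no camera call; for the wrist camera it gives the pose at the moment of the call.
- finish_job(): hands the job in; it is judged then, once.
The state is a dict: "time": time; "joints": joint angles; "dq": joint speeds; "joint_efforts": joint torques, N m; "position": TCP position; "orientation": TCP orientation; "contact_force": force on the tool from outside, world axes, zero at the start; "wrist_torque": the same for the moment, N m; "grip_width": opening from 0.0 (shut) to 1.0 (fully open); "grip_force": force on a finger pad.
Only numpy, scipy, OpenCV 4.12 (cv2) and the standard library are available. Lean on these libraries where they do the work, as an engineer would, in place of code of your own. Each camera call takes 0.05 s, during which the arm holds its last target. There are 200 camera calls.

TASK

The chain-oil bottle has fallen over in the oil tray, with its nozzle over the front lip. Brace its foot against the tray's splash-back and push its nozzle end up and over towards the splash-back until it stands on the tray floor, keeping its foot down in the tray the whole time it is tipped. Then set it upright right down into its own cup, the narrow empty one, and let go; be gentle throughout, since pressing the soft bottle hard against tray or cup (about 15 N) squirts oil, and leave the grease pot in its cup and the things around the tray where they are.

Things in the scene. Friction and masses are not known exactly. Their poses are not given: they have to be found in the camera images.
- oil_bottle: Soft red chain-oil bottle, round, 42 mm in diameter, 139 mm long, 0.11 to 0.2 kg, black collar and nozzle. Origin: centre of its foot; z runs along it to the nozzle tip; centre of mass about 45 mm up. Side straight to 75 mm, shoulder to 90, collar 22 mm wide from 90 to 104 mm. Lies with its foot edge on the tray floor, the foot's top edge 5 to 15 mm short of the splash-back, side on the front lip.
- nozzle_tip (a point): Tip of the bottle's tapering nozzle, 139 mm from the foot; the nozzle is 13 mm thick at 104 mm, 9 mm at 125 mm, 6 mm at the tip. At the start it points to the robot, about 55 mm in front of the lip and 65 mm over the bench, 19 degrees up. Friction is about 0.6: about 3 N towards the splash-back, moved upwards, carries it along. Let go below about 84 degrees, the bottle stays leaning, wedged.
- tray: Grey sheet-steel oil tray, screwed to the bench. Origin: centre of its underside; x runs from the front lip to the splash-back, y along its length. Inside 86 mm (x) by 330 mm (y); floor top 2 mm above the bench; lips with rolled edge, 24 mm high, 5 mm thick, at the front and both ends.
- splash_back: Splash-back, the upright sheet along the tray's far side, fixed to it, 340 mm long and 87 mm high. Origin: middle of its lower edge, on the face that looks towards the robot (that face is the plane x = 0 of its frame; x points away from the tray); axes parallel to the tray's.
- bottle_cup: The bottle's own cup: the narrower aluminium cup, fixed in the tray at its left or right end (which one varies), empty. Origin: centre of its underside, on the tray floor. 30 mm high, inside diameter 46 mm (2 mm clear all round the bottle), flared to 52 mm at the mouth; inner floor 2 mm above its origin. The bottle in it stands on the inner floor.
- pot_cup: The wider aluminium cup at the other end of the tray, fixed, 22 mm high, 78 mm across, holding the grease pot. Origin: centre of its underside.
- grease_pot: White grease pot with a green screw lid, 68 mm in diameter, 48 mm high, standing in the wider cup. Origin: centre of its underside. Leave it alone.
- patch_tin: Small red patch tin, 46 x 66 x 17 mm, on the bench in front of the tray. Origin: centre of its underside. Leave it alone.
- tape_measure: Yellow tape measure, 35 x 82 x 63 mm, on the bench beside the tray's right end. Origin: centre of its underside. Leave it alone.
- driver: Black-handled screwdriver, 29 mm thick, 180 mm long, on the bench in front of the tray. Origin: underside, middle of its length, which runs along its y axis. Leave it alone.
Mind the look-alikes: they are no part of the job. What is shaped like the bottle_cup but black is not meant.

How it is judged:
By the outcome, as a careful person would: the job done as asked, in the order asked, and still so for the second after the job is handed in, with the robot touching nothing.
It also fails if it takes over 72 s, if anything falls off the work surface, if the arm or the gripper's body presses on something with over 40 N, if the wrist force passes 120 N, or if a joint passes its speed limit or range.

## Working session

There is one attempt and no reset: what is moved stays moved. The work goes in short steps, Python scripts to look and compute and a tool call to move; the robot and the scene stay as the last step left them, time stands still between calls to the robot, and variables do not carry over. Pictures are saved under pics/ and viewed, at most 10 in all, crops included, and the job is handed in when it is done.

Besides the shell and the picture viewer there is one more tool, called after "Request:" as name(argument=value, ...) on one line, values as JSON. move_arm: Moves the arm, as the interface text tells. Its arguments: {"type":"object","properties":{"series":{"type":"array","items":{"type":"object","properties":{"hand":{"type":"number"},"xyz":{"type":"array","items":{"type":"number"}},"yaw":{"type":"number"}}}},"newtons":{"type":"number"}},"required":["series"]}

```bash
mkdir -p pics; ls; python3 - <<'E'
from cell import *
import cv2,numpy as np
for n in ("top","side"):
    im=get_image(n); cv2.imwrite(f"pics/{n}0.png",im[:,:,::-1])
    c=calibration(n); print(n,{k:np.round(v,3).tolist() for k,v in c.items()})
s=sense(); print(s); print(hold_point_z)
E
```

```text
pics
top {'fx': 465.116, 'fy': 465.116, 'cx': 250.767, 'cy': 188.335, 'dist': [0.059, 0.0, 0.0, 0.0, 0.0], 'pose': [[0.016, -0.991, 0.135, 372.539], [-1.0, -0.016, 0.003, 93.53], [-0.001, -0.135, -0.991, 1132.248], [0.0, 0.0, 0.0, 1.0]]}
side {'fx': 365.118, 'fy': 365.118, 'cx': 252.738, 'cy': 195.737, 'dist': [-0.047, 0.0, 0.0, 0.0, 0.0], 'pose': [[-0.998, 0.038, -0.046, 578.846], [0.058, 0.409, -0.911, 913.087], [-0.015, -0.912, -0.411, 447.695], [0.0, 0.0, 0.0, 1.0]]}
{'time': 0.1, 'joints': array([ 1.12348548e+00,  4.94143484e-01,  1.34607783e+00, -2.60260801e-05,
        1.30248946e+00, -9.55244306e-02]), 'dq': array([-0.0006352 , -0.00198911, -0.00359636,  0.00013263, -0.00096382,
        0.00045329]), 'joint_efforts': array([ 1.47396313e-03, -8.83602047e+01, -3.84566510e+01,  4.42219300e-05,
        5.20405214e-03, -6.98273789e-05]), 'position': array([215.23683038, 586.42101042, 230.74298991]), 'orientation': array([ 1.74984204e-01,  9.84571082e-01, -5.41957397e-04, -1.37796354e-04]), 'contact_force': array([-0.49842526, -0.09305254,  0.0279716 ]), 'wrist_torque': array([-0.02822413, -0.02876541,  0.01399909]), 'grip_force': 0.0, 'grip_width': 0.9975177963855977}
18.700000000000003
```

View pics/top0.png

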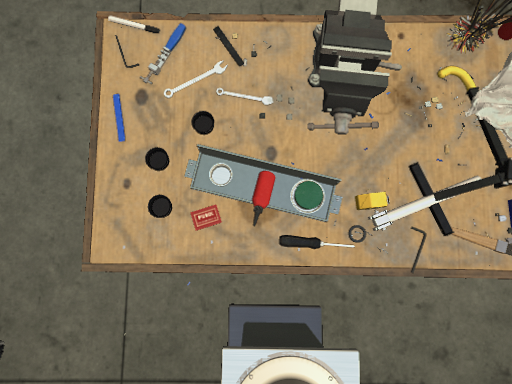

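View pics/side0.png

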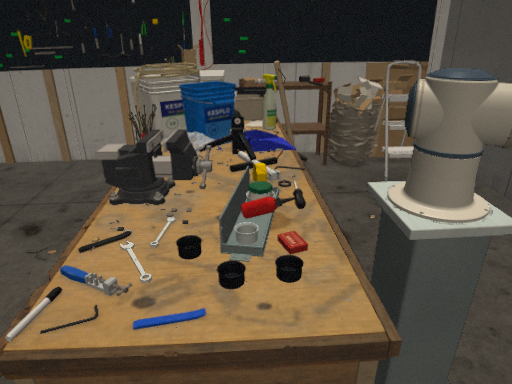

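The top view shows the tray (190–340, 145–220), with the red bottle at (263,190), its nozzle at (256,222), and the grease pot at (308,195). The cup candidates are:
- aluminium, (220,174), in the tray's left end
- black, (202,122)
- black, (157,158)
- black, (160,206)

The aluminium one is the bottle cup: it is the narrow, empty one inside the tray. I'll confirm it in a crop.

```bash
cat > h.py <<'E'
import cv2,numpy as np
from cell import *
def ray(c,uv):
    K=np.array([[c["fx"],0,c["cx"]],[0,c["fy"],c["cy"]],[0,0,1]])
    p=cv2.undistortPoints(np.array(uv,float).reshape(-1,1,2),K,np.array(c["dist"],float)).reshape(-1,2)
    P=np.array(c["pose"]); d=np.c_[p,np.ones(len(p))]@P[:3,:3].T
    return P[:3,3],d
def onz(c,uv,z):
    o,d=ray(c,uv); return o+d*((z-o[2])/d[:,2])[:,None]
def proj(c,X):
    P=np.linalg.inv(np.array(c["pose"])); K=np.array([[c["fx"],0,c["cx"]],[0,c["fy"],c["cy"]],[0,0,1]])
    return cv2.projectPoints(np.array(X,float).reshape(-1,1,3),cv2.Rodrigues(P[:3,:3])[0],P[:3,3],K,np.array(c["dist"],float))[0].reshape(-1,2)
E
python3 - <<'E'
from h import *
im=cv2.imread("pics/top0.png"); c=calibration("top")
cv2.imwrite("pics/crop.png",cv2.resize(im[135:230,180:350],None,fx=4.7,fy=4.7,interpolation=cv2.INTER_CUBIC))
print(onz(c,[[220,174]],32),onz(c,[[256,224]],66), onz(c,[[308,195]],50))
hsv=cv2.cvtColor(im,cv2.COLOR_BGR2HSV)
m=((hsv[...,0]<8)|(hsv[...,0]>172))&(hsv[...,1]>150)&(hsv[...,2]>60)
n,l,st,ce=cv2.connectedComponentsWithStats(m.astype(np.uint8))
print([(st[i],ce[i]) for i in range(1,n) if st[i][4]>80])
E
```

```text
[[556.23979257 171.22961115  32.        ]] [[435.88858     83.55696849  66.        ]] [[506.62006336 -37.35402633  50.        ]]
[(array([498,  23,  14,  17, 190], dtype=int32), array([505.48421053,  31.16842105])), (array([253, 171,  22,  38, 571], dtype=int32), array([263.38353765, 188.77583187])), (array([191, 205,  30,  25, 298], dtype=int32), array([205.66778523, 217.02013423]))]
```

View pics/crop.png

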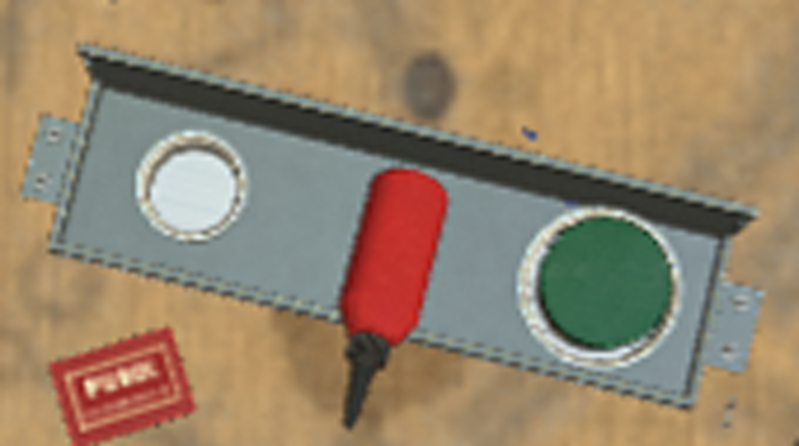

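The crop confirms the cup: bright aluminium ring, empty, at crop (191,187) in the tray's left end. The bottle's nozzle tip is at crop (350,425), and the patch tin is clear of it to the left.

```bash
python3 - <<'E'
from h import *
c=calibration("top"); f=lambda a:[[180+(x+.5)/4.7-.5,135+(y+.5)/4.7-.5] for x,y in a]
sb=onz(c,f([[98,88],[728,238]]),2); fl=onz(c,f([[52,248],[690,404]]),24); tp=onz(c,f([[85,48],[755,212]]),87)
for n,p in(("sb",sb),("lip",fl),("top",tp)):
    d=p[1]-p[0]; print(n,p.round(1).tolist(),np.degrees(np.arctan2(d[0],-d[1])),np.linalg.norm(d))
print("cup",onz(c,f([[191,187]]),32),"tip",onz(c,f([[350,425]]),66))
ax=onz(c,f([[408,175]]),40),onz(c,f([[366,345]]),50); print("axis",ax)
w=calibration("wrist");s=sense()
from scipy.spatial.transform import Rotation as R
T=np.eye(4);T[:3,:3]=R.from_quat(s["orientation"]).as_matrix();T[:3,3]=s["position"]
print(np.round(T,3)); print(np.round(np.linalg.inv(T)@np.array(w["pose"]),3),w["fx"],w["cx"],w["cy"])
E
```

```text
sb [[612.3, 223.0, 2.0], [537.7, -107.9, 2.0]] -12.711894568043729 339.21060316171815
lip [[523.9, 241.4, 24.0], [449.3, -84.1, 24.0]] -12.903220180454728 333.95327862547725
top [[614.1, 220.1, 87.0], [538.1, -105.9, 87.0]] -13.111689716524959 334.741397055595
cup [[555.29331657 170.62006847  32.        ]] tip [[433.46219909  87.92883743  66.        ]]
axis (array([[561.85212732,  60.28816348,  40.        ]]), array([[474.155564  ,  80.48560017,  50.        ]]))
[[-9.39000e-01  3.45000e-01 -0.00000e+00  2.15237e+02]
 [ 3.45000e-01  9.39000e-01 -1.00000e-03  5.86421e+02]
 [ 0.00000e+00 -1.00000e-03 -1.00000e+00  2.30743e+02]
 [ 0.00000e+00  0.00000e+00  0.00000e+00  1.00000e+00]]
[[-1.00000e-03 -9.59000e-01 -2.82000e-01  7.18210e+01]
 [ 1.00000e+00 -0.00000e+00 -1.00000e-03 -3.57000e-01]
 [ 1.00000e-03 -2.82000e-01  9.59000e-01 -1.43028e+02]
 [ 0.00000e+00  0.00000e+00  0.00000e+00  1.00000e+00]] 326.2236041022731 254.96826435475202 192.72949357995014
```

Request:
move_arm(newtons=20, series=[{"hand": 1, "xyz": [0, 0, 0], "yaw": -7.3}, {"hand": 1, "xyz": [-0.033, -0.037, 0.003], "yaw": 0}, {"hand": 1, "xyz": [-0.033, -0.037, 0.003], "yaw": 0}, {"hand": 1, "xyz": [-0.033, -0.037, 0.003], "yaw": 0}, {"hand": 1, "xyz": [-0.033, -0.037, 0.003], "yaw": 0}, {"hand": 1, "xyz": [-0.033, -0.037, 0.003], "yaw": 0}, {"hand": 1, "xyz": [-0.033, -0.037, 0.003], "yaw": 0}, {"hand": 1, "xyz": [-0.033, -0.037, 0.003], "yaw": 0}, {"hand": 1, "xyz": [-0.033, -0.037, 0.003], "yaw": 0}, {"hand": 1, "xyz": [-0.033, -0.037, 0.003], "yaw": 0}, {"hand": 1, "xyz": [-0.033, -0.037, 0.003], "yaw": 0}, {"hand": 1, "xyz": [-0.033, -0.037, 0.003], "yaw": 0}])

```text
time: 1.6
position: [479.2, 107.6, 198.1]
orientation: [0.112, 0.994, 0.0, -0.0]
contact_force: [1.2, 2.0, 0.0]
grip_width: 0.0
grip_force: 0.0
```

```bash
python3 - <<'E'
from h import *
import pickle
c=calibration("wrist");im=get_image("wrist");s=sense()
cv2.imwrite("pics/w1.png",im[:,:,::-1]);pickle.dump((c,s),open("w1.pkl","wb"))
cv2.imwrite("pics/w1b.png",cv2.resize(im[:,:,::-1],(800,600),interpolation=cv2.INTER_CUBIC))
print(s["position"],s["orientation"],s["contact_force"],s["grip_width"],s["time"])
E
```

```text
[481.9899647  103.54294833 197.88390967] [ 1.12659160e-01  9.93633123e-01 -7.10539034e-04  7.90806208e-04] [ 3.79637715 -3.76799314 -0.82873541] 0.0007553927340774048 1.65
```

View pics/w1b.png

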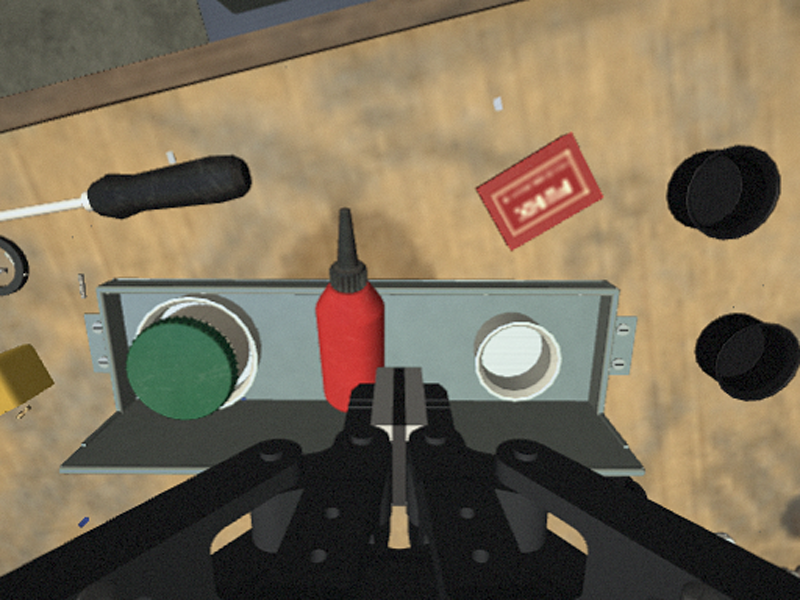

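The wrist view shows, in 800×600 coordinates:
- Nozzle tip at (345,208)
- Cup rim centre near (518,361)
- Splash-back foot line at row 402
- Front lip at row 283

I'll repeat the measurement with the arm settled.

```bash
cat > m.py <<'E'
from h import *
from scipy.spatial.transform import Rotation as R
get_image("wrist");c=calibration("wrist");im=get_image("wrist")[:,:,::-1].copy();s=sense()
cv2.imwrite("pics/w2.png",im)
print(s["position"].round(1),s["orientation"].round(4),s["time"])
P1=np.array(c["pose"])
hsv=cv2.cvtColor(im,cv2.COLOR_BGR2HSV);g=cv2.cvtColor(im,cv2.COLOR_BGR2GRAY)
# cup rim: bright
m=((g>195)&(hsv[...,1]<40)).astype(np.uint8); m[:195]=0;m[265:]=0;m[:,:290]=0;m[:,375:]=0
cs,_=cv2.findContours(m,cv2.RETR_EXTERNAL,cv2.CHAIN_APPROX_NONE)
k=max(cs,key=cv2.contourArea); e=cv2.fitEllipse(cv2.convexHull(k)); print("rim",e, onz(c,[e[0]],32))
# red bottle and nozzle
r=((hsv[...,0]<8)|(hsv[...,0]>172))&(hsv[...,1]>150)
r[:,290:]=0
for v in range(182,262,8):
    u=np.where(r[v])[0]; print(v,u.min() if len(u) else None,u.max() if len(u) else None,end=";")
d=(g<75)[:, :]; print()
for v in range(126,172,4):
    u=np.where(d[v,200:240])[0]+200; print(v,(u.min(),u.max()) if len(u) else None,end=";")
print()
# vertical gradients for lip and splashback foot at some columns
for u in (180,275,370):
    col=cv2.GaussianBlur(g,(5,1),0)[:,u].astype(int); gr=np.abs(np.diff(col)); print(u,[(int(v),int(col[v]),int(col[v+1])) for v in range(165,320) if gr[v]>18])
E
python3 m.py
```

```text
[479.4 107.4 197.9] [ 1.136e-01  9.935e-01 -1.000e-04 -2.000e-04] 1.75
rim ((333.19512939453125, 228.9398956298828), (49.86614990234375, 55.35395050048828), 69.58306121826172) [[554.65047571 169.77163471  32.        ]]
182 210 240;190 205 245;198 204 246;206 205 246;214 206 246;222 207 246;230 208 246;238 208 239;246 209 229;254 211 223;
126 None;130 None;134 (np.int64(219), np.int64(225));138 (np.int64(219), np.int64(226));142 (np.int64(219), np.int64(226));146 (np.int64(219), np.int64(227));150 (np.int64(218), np.int64(228));154 (np.int64(218), np.int64(228));158 (np.int64(218), np.int64(229));162 (np.int64(218), np.int64(229));166 (np.int64(216), np.int64(233));170 (np.int64(213), np.int64(235));
180 [(175, 156, 130), (176, 130, 184), (177, 184, 108), (178, 108, 57), (181, 54, 119), (182, 119, 152), (185, 155, 129), (186, 129, 149), (253, 155, 100), (254, 100, 66), (280, 59, 29), (315, 32, 52)]
275 [(175, 127, 106), (176, 106, 177), (177, 177, 106), (178, 106, 61), (181, 51, 117), (182, 117, 150), (185, 154, 135), (244, 166, 79), (245, 79, 16), (254, 21, 40), (256, 50, 29), (259, 21, 63), (260, 63, 38), (279, 25, 47), (283, 53, 30)]
370 [(177, 140, 97), (178, 97, 67), (181, 49, 112), (182, 112, 147), (185, 154, 131), (253, 153, 118), (254, 118, 71), (295, 60, 39), (296, 39, 20)]
```

```bash
cat >> h.py <<'E'
q=0.1136,0.9935
TX=np.array([2*q[0]**2-1,2*q[0]*q[1],0]);TX/=np.linalg.norm(TX);TY=np.array([-TX[1]*-1,-TX[0],0])
def tr(p): # tool-axes coords (x away from splash-back, y to left)
    p=np.atleast_2d(p); return np.c_[p@TX,p@TY,p[:,2]]
E
python3 - <<'E'
from h import *
np.set_printoptions(precision=1,suppress=True)
c=calibration("wrist"); s=sense(); print(TX,TY)
print("tcp",tr(s["position"]))
print("cup",tr([554.65,169.77,32]),"cup top-view",tr([555.3,170.6,32]))
print("sbfoot wrist",tr(onz(c,[[180,254.2],[370,254.2]],2)))
print("lip outer",tr(onz(c,[[180,176.5],[275,176.5],[370,177.0]],24)))
print("tip",tr(onz(c,[[222,132.5]],66)),"nozzle base/collar",tr(onz(c,[[223.5,163]],55)),"body",tr(onz(c,[[225,198],[227,230]],45)))
ct=calibration("top"); f=lambda a:[[180+(x+.5)/4.7-.5,135+(y+.5)/4.7-.5] for x,y in a]
print("TOP sb",tr(onz(ct,f([[98,88],[728,238]]),2)),"tip",tr(onz(ct,f([[350,425]]),66)))
# triangulate tip with top & wrist
o1,d1=ray(c,[[222,132.5]]);o2,d2=ray(ct,f([[350,423]]))
A=np.c_[d1[0],-d2[0]];t=np.linalg.lstsq(A,o2-o1,rcond=None)[0];print("tri",tr(o1+d1[0]*t[0]),tr(o2+d2[0]*t[1]))
E
```

```text
[-1.   0.2  0. ] [0.2 1.  0. ]
tcp [[-442.8  212.8  197.9]]
cup [[-502.   290.6   32. ]] cup top-view [[-502.5  291.5   32. ]]
sbfoot wrist [[-544.   126.2    2. ]
 [-544.   344.1    2. ]]
lip outer [[-447.1  137.4   24. ]
 [-447.2  232.2   24. ]
 [-447.7  327.1   24. ]]
tip [[-399.4  184.8   66. ]] nozzle base/collar [[-427.4  184.3   55. ]] body [[-463.1  183.8   45. ]
 [-495.9  184.8   45. ]]
TOP sb [[-546.2  355.4    2. ]
 [-548.2   16.2    2. ]] tip [[-402.4  183.5   66. ]]
tri [[-401.6  182.6   44.7]] [[-404.6  183.9   44.8]]
```

Request:
move_arm(series=[{"hand": 1, "xyz": [0.022, -0.009, 0], "yaw": 0}, {"hand": 1, "xyz": [0.023, -0.009, 0], "yaw": 0}, {"hand": 1, "xyz": [0.023, -0.01, 0], "yaw": 0}, {"hand": 1, "xyz": [0, 0, 0.04], "yaw": 0}, {"hand": 1, "xyz": [0, 0, 0.05], "yaw": 0}, {"hand": 1, "xyz": [0, 0, 0.04], "yaw": 0}, {"hand": 1, "xyz": [0, 0, 0.022], "yaw": 0}, {"hand": 1, "xyz": [0, 0, 0], "yaw": 0}, {"hand": 1, "xyz": [0, 0, 0], "yaw": 0}, {"hand": 1, "xyz": [0, 0, 0], "yaw": 0}])

```text
time: 3.0
position: [406.7, 97.2, 47.3]
orientation: [0.112, 0.994, 0.0, 0.001]
contact_force: [-0.1, -0.0, 0.4]
grip_width: -0.001
grip_force: 0.0
```

```bash
cat > st.py <<'E'
from h import *
import sys
s=sense(); F=s["contact_force"]
print("t %.2f tcp"%s["time"],tr(s["position"])[0].round(1),"F",tr(F)[0].round(2),"q",s["orientation"].round(4),"w %.3f g %.1f"%(s["grip_width"],s["grip_force"]))
if len(sys.argv)>1:
    n=sys.argv[1]; im=get_image(n.split("_")[0])[:,:,::-1]; cv2.imwrite(f"pics/{n}.png",im)
    if len(sys.argv)>2:
        a,b,c,d=map(int,sys.argv[2].split(",")); k=min(800/(c-a),600/(d-b)); cv2.imwrite(f"pics/{n}.png",cv2.resize(im[b:d,a:c],None,fx=k,fy=k,interpolation=cv2.INTER_CUBIC))
E
python3 st.py side_a 190,130,350,250
```

```text
t 3.00 tcp [-374.3  186.5   47.3] F [ 0.05 -0.06  0.42] q [1.118e-01 9.937e-01 2.000e-04 9.000e-04] w -0.001 g 0.0
```

View pics/side_a.png

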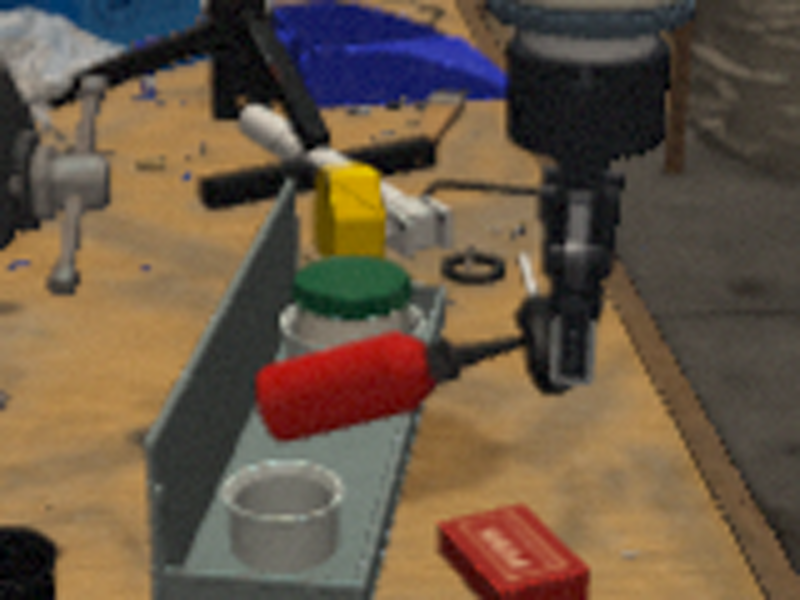

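The side crop shows the nozzle tip at (525,343) level with the finger, whose lower end is at (575,385). I'll close in gently.

Request:
move_arm(series=[{"hand": 1, "xyz": [-0.004, -0.002, 0], "yaw": 0}, {"hand": 1, "xyz": [-0.004, 0, 0], "yaw": 0}, {"hand": 1, "xyz": [-0.002, 0, 0], "yaw": 0}, {"hand": 1, "xyz": [-0.001, 0, 0], "yaw": 0}, {"hand": 1, "xyz": [-0.001, 0, 0], "yaw": 0}, {"hand": 1, "xyz": [0, 0, 0], "yaw": 0}])

```text
time: 3.8
position: [417.4, 92.4, 46.2]
orientation: [0.112, 0.994, -0.0, -0.0]
contact_force: [0.2, 0.4, -0.2]
grip_width: 0.004
grip_force: 0.0
```

```bash
python3 st.py
```

```text
t 3.80 tcp [-385.8  184.2   46.2] F [-0.07  0.48 -0.24] q [ 0.112   0.9937 -0.     -0.    ] w 0.004 g 0.0
```

Request:
move_arm(series=[{"hand": 1, "xyz": [-0.001, 0, 0], "yaw": 0}, {"hand": 1, "xyz": [-0.001, 0, 0], "yaw": 0}, {"hand": 1, "xyz": [-0.001, 0, 0], "yaw": 0}, {"hand": 1, "xyz": [-0.001, 0, 0], "yaw": 0}, {"hand": 1, "xyz": [-0.001, 0, 0], "yaw": 0}, {"hand": 1, "xyz": [-0.001, 0, 0], "yaw": 0}, {"hand": 1, "xyz": [0, 0, 0], "yaw": 0}])

```text
time: 4.68
position: [423.4, 91.0, 46.3]
orientation: [0.112, 0.994, 0.0, 0.0]
contact_force: [-1.0, 0.1, 0.4]
grip_width: -0.0
grip_force: 0.3
```

```bash
python3 st.py
```

```text
t 4.67 tcp [-391.9  184.2   46.3] F [ 1.05 -0.11  0.36] q [0.112  0.9937 0.     0.    ] w -0.000 g 0.3
```

Request:
move_arm(series=[{"hand": 1, "xyz": [-0.001, 0, 0], "yaw": 0}, {"hand": 1, "xyz": [-0.001, 0, 0], "yaw": 0}, {"hand": 1, "xyz": [-0.001, 0, 0], "yaw": 0}, {"hand": 1, "xyz": [0, 0, 0], "yaw": 0}])

```text
time: 5.18
position: [426.3, 90.3, 46.3]
orientation: [0.112, 0.994, 0.0, 0.0]
contact_force: [-0.1, -0.1, -0.5]
grip_width: 0.003
grip_force: 0.3
```

```bash
python3 st.py
```

```text
t 5.17 tcp [-394.9  184.2   46.3] F [ 0.1  -0.15 -0.48] q [1.120e-01 9.937e-01 0.000e+00 1.000e-04] w 0.003 g 0.3
```

Request:
move_arm(series=[{"hand": 1, "xyz": [-0.001, 0, 0], "yaw": 0}, {"hand": 1, "xyz": [-0.001, 0, 0], "yaw": 0}, {"hand": 1, "xyz": [-0.001, 0, 0], "yaw": 0}, {"hand": 1, "xyz": [0, 0, 0], "yaw": 0}])

```text
time: 5.68
position: [429.3, 89.7, 46.3]
orientation: [0.112, 0.994, 0.0, 0.0]
contact_force: [-0.2, -0.3, -0.5]
grip_width: 0.003
grip_force: 0.3
```

```bash
python3 st.py side_b 190,130,350,250
```

```text
t 5.67 tcp [-398.   184.3   46.3] F [ 0.09 -0.3  -0.51] q [1.120e-01 9.937e-01 0.000e+00 1.000e-04] w 0.003 g 0.3
```

View pics/side_b.png

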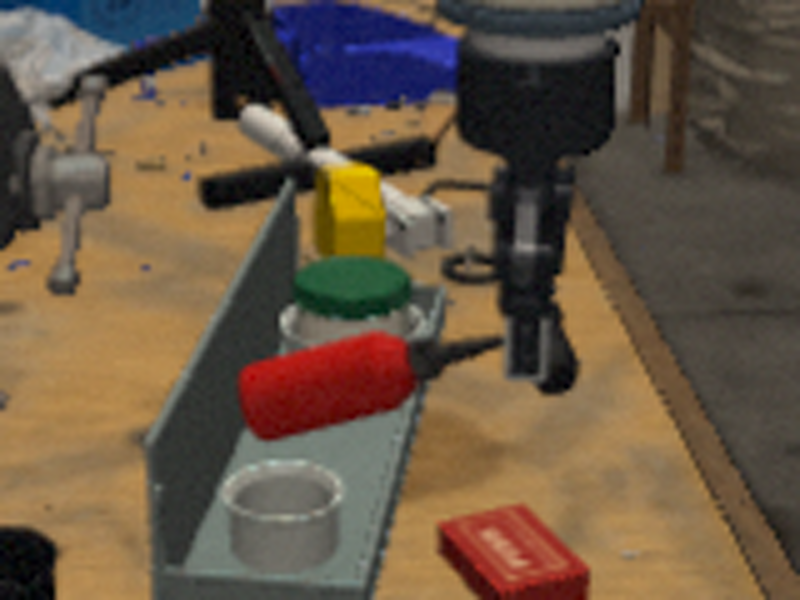

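The side crop shows the bottle has slid back with its foot nearly at the splash-back; the tip is at (500,343), touching the finger.

Request:
move_arm(series=[{"hand": 1, "xyz": [-0.001, 0, 0], "yaw": 0}, {"hand": 1, "xyz": [-0.001, 0, 0], "yaw": 0}])

```text
time: 5.98
position: [430.2, 89.2, 46.2]
orientation: [0.112, 0.994, -0.0, -0.001]
contact_force: [-7.5, 1.5, 2.1]
grip_width: 0.006
grip_force: 3.5
```

```bash
python3 st.py
```

```text
t 5.97 tcp [-399.   184.1   46.2] F [ 7.68 -0.27  2.15] q [ 1.120e-01  9.937e-01 -1.000e-04 -8.000e-04] w 0.006 g 3.5
```

Request:
move_arm(series=[{"hand": 1, "xyz": [0.0003, 0, -0.002], "yaw": 0}, {"hand": 1, "xyz": [0, 0, -0.002], "yaw": 0}])

```text
time: 6.22
position: [430.8, 89.3, 50.4]
orientation: [0.112, 0.994, -0.0, 0.0]
contact_force: [-1.3, 0.6, -0.3]
grip_width: -0.002
grip_force: 0.7
```

```bash
python3 st.py
```

```text
t 6.22 tcp [-399.6  184.3   50.4] F [ 1.41  0.27 -0.34] q [ 0.112   0.9937 -0.      0.    ] w -0.002 g 0.7
```

Request:
move_arm(series=[{"hand": 1, "xyz": [-0.0007, 0, -0.002], "yaw": 0}, {"hand": 1, "xyz": [-0.0005, 0, -0.002], "yaw": 0}, {"hand": 1, "xyz": [-0.0006, 0, -0.002], "yaw": 0}, {"hand": 1, "xyz": [-0.0006, 0, -0.002], "yaw": 0}])

```text
time: 6.72
position: [433.3, 88.8, 58.4]
orientation: [0.112, 0.994, 0.0, 0.0]
contact_force: [-1.5, 0.5, 0.2]
grip_width: 0.003
grip_force: 0.9
```

```bash
python3 st.py
```

```text
t 6.72 tcp [-402.   184.3   58.4] F [1.62 0.17 0.16] q [1.120e-01 9.937e-01 0.000e+00 1.000e-04] w 0.003 g 0.9
```

```bash
cat > ang.py <<'E'
from h import *
def ang(im):
    h=cv2.cvtColor(im,cv2.COLOR_BGR2HSV); m=(((h[...,0]<8)|(h[...,0]>172))&(h[...,1]>150)&(h[...,2]>60)).astype(np.uint8)
    m[:150]=0;m[226:]=0;m[:,:215]=0;m[:,300:]=0
    k=max(cv2.findContours(m,0,2)[0],key=cv2.contourArea); (c,wh,a)=cv2.minAreaRect(k)
    b=cv2.boxPoints((c,wh,a)); e=b[1]-b[0] if np.linalg.norm(b[1]-b[0])>np.linalg.norm(b[2]-b[1]) else b[2]-b[1]
    return np.round(c,1),np.round(wh,1),round(float(np.degrees(np.arctan2(-e[1],e[0]))%180),1),cv2.boundingRect(k)
if __name__=="__main__":
    print(ang(cv2.imread("pics/side0.png"))); print(ang(get_image("side")[:,:,::-1].copy()))
E
python3 ang.py; python3 st.py
```

```text
(array([258.6, 206.6]), array([15.7, 35.2]), 14.7, (241, 196, 36, 22))
(array([254.5, 205.4]), array([15.7, 34.9]), 20.0, (237, 194, 36, 24))
t 6.78 tcp [-402.2  184.3   58.6] F [ 1.86 -0.14  0.61] q [1.120e-01 9.937e-01 0.000e+00 2.000e-04] w -0.003 g 1.2
```

Request:
move_arm(series=[{"hand": 1, "xyz": [-0.0009, 0, -0.0026], "yaw": 0}, {"hand": 1, "xyz": [-0.0009, 0, -0.0026], "yaw": 0}, {"hand": 1, "xyz": [-0.0009, 0, -0.0026], "yaw": 0}, {"hand": 1, "xyz": [-0.001, 0, -0.0026], "yaw": 0}, {"hand": 1, "xyz": [-0.0011, 0, -0.0025], "yaw": 0}, {"hand": 1, "xyz": [-0.0012, 0, -0.0024], "yaw": 0}])

```text
time: 7.52
position: [439.1, 87.4, 73.8]
orientation: [0.112, 0.994, 0.0, 0.0]
contact_force: [-0.4, -0.3, -0.5]
grip_width: 0.002
grip_force: 0.2
```

```bash
python3 st.py; python3 ang.py|tail -1
```

```text
t 7.53 tcp [-408.   184.3   73.8] F [ 0.36 -0.36 -0.47] q [0.112  0.9937 0.     0.    ] w 0.002 g 0.2
(array([254.3, 204.1]), array([15.7, 35.3]), 26.6, (238, 192, 35, 26))
```

Request:
move_arm(series=[{"hand": 1, "xyz": [-0.0018, 0, -0.0022], "yaw": 0}, {"hand": 1, "xyz": [-0.0014, 0, -0.0022], "yaw": 0}, {"hand": 1, "xyz": [-0.0014, 0, -0.0022], "yaw": 0}, {"hand": 1, "xyz": [-0.0014, 0, -0.0022], "yaw": 0}, {"hand": 1, "xyz": [-0.0014, 0, -0.0021], "yaw": 0}, {"hand": 1, "xyz": [-0.0015, 0, -0.002], "yaw": 0}])

```text
time: 8.32
position: [447.7, 85.5, 86.6]
orientation: [0.112, 0.994, 0.0, 0.0]
contact_force: [-2.3, 0.5, 1.3]
grip_width: 0.0
grip_force: 1.3
```

```bash
python3 st.py; python3 ang.py|tail -1
```

```text
t 8.32 tcp [-416.9  184.3   86.6] F [ 2.35 -0.03  1.27] q [0.112  0.9937 0.     0.    ] w 0.000 g 1.3
(array([253.7, 203.3]), array([15.8, 35.3]), 35.2, (237, 190, 34, 28))
```

Request:
move_arm(series=[{"hand": 1, "xyz": [-0.0016, 0, -0.0021], "yaw": 0}, {"hand": 1, "xyz": [-0.0016, 0, -0.002], "yaw": 0}, {"hand": 1, "xyz": [-0.0017, 0, -0.002], "yaw": 0}, {"hand": 1, "xyz": [-0.0018, 0, -0.0019], "yaw": 0}, {"hand": 1, "xyz": [-0.0018, 0, -0.0019], "yaw": 0}, {"hand": 1, "xyz": [-0.0019, 0, -0.0018], "yaw": 0}, {"hand": 1, "xyz": [-0.0019, 0, -0.0018], "yaw": 0}, {"hand": 1, "xyz": [-0.002, 0, -0.0017], "yaw": 0}])

```text
time: 9.38
position: [461.8, 82.3, 101.8]
orientation: [0.112, 0.994, 0.0, 0.0]
contact_force: [-1.3, 0.0, 0.7]
grip_width: -0.001
grip_force: 0.5
```

```bash
python3 st.py; python3 ang.py|tail -1
```

```text
t 9.38 tcp [-431.3  184.4  101.8] F [ 1.26 -0.28  0.72] q [0.112  0.9937 0.     0.    ] w -0.001 g 0.5
(array([252.5, 202.5]), array([15.6, 33.9]), 45.0, (238, 187, 30, 32))
```

Request:
move_arm(series=[{"hand": 1, "xyz": [-0.002, 0, -0.0016], "yaw": 0}, {"hand": 1, "xyz": [-0.002, 0, -0.0016], "yaw": 0}, {"hand": 1, "xyz": [-0.0021, 0, -0.0015], "yaw": 0}, {"hand": 1, "xyz": [-0.0021, 0, -0.0014], "yaw": 0}, {"hand": 1, "xyz": [-0.0022, 0, -0.0014], "yaw": 0}, {"hand": 1, "xyz": [-0.0023, 0, -0.0013], "yaw": 0}, {"hand": 1, "xyz": [-0.0023, 0, -0.0013], "yaw": 0}, {"hand": 1, "xyz": [-0.0023, 0, -0.0012], "yaw": 0}, {"hand": 1, "xyz": [-0.0024, 0, -0.0011], "yaw": 0}, {"hand": 1, "xyz": [-0.0024, 0, -0.0011], "yaw": 0}, {"hand": 1, "xyz": [-0.0024, 0, -0.001], "yaw": 0}, {"hand": 1, "xyz": [-0.0025, 0, -0.001], "yaw": 0}])

```text
time: 10.92
position: [488.1, 76.2, 117.2]
orientation: [0.112, 0.994, 0.0, 0.0]
contact_force: [0.2, -0.3, 0.2]
grip_width: 0.001
grip_force: 0.3
```

```bash
python3 st.py; python3 ang.py|tail -1
```

```text
t 10.93 tcp [-458.3  184.4  117.2] F [-0.29 -0.2   0.25] q [0.112  0.9937 0.     0.    ] w 0.001 g 0.3
(array([250.1, 201.8]), array([16.1, 33.5]), 63.4, (238, 185, 25, 34))
```

Request:
move_arm(series=[{"hand": 1, "xyz": [-0.0026, 0, -0.0009], "yaw": 0}, {"hand": 1, "xyz": [-0.0026, 0, -0.0008], "yaw": 0}, {"hand": 1, "xyz": [-0.0026, 0, -0.0008], "yaw": 0}, {"hand": 1, "xyz": [-0.0027, 0, -0.0007], "yaw": 0}, {"hand": 1, "xyz": [-0.0027, 0, -0.0006], "yaw": 0}, {"hand": 1, "xyz": [-0.0027, 0, -0.0005], "yaw": 0}, {"hand": 1, "xyz": [-0.0027, 0, -0.0005], "yaw": 0}, {"hand": 1, "xyz": [-0.0028, 0, -0.0004], "yaw": 0}, {"hand": 1, "xyz": [-0.0028, 0, -0.0003], "yaw": 0}, {"hand": 1, "xyz": [-0.0028, 0, -0.0002], "yaw": 0}, {"hand": 1, "xyz": [-0.0028, 0, -0.0002], "yaw": 0}, {"hand": 1, "xyz": [-0.0028, 0, 0], "yaw": 0}])

```text
time: 12.48
position: [519.9, 69.0, 123.1]
orientation: [0.112, 0.994, -0.0, -0.0]
contact_force: [-0.1, -0.5, -0.8]
grip_width: 0.002
grip_force: 0.0
```

```bash
python3 st.py; python3 ang.py|tail -1
```

```text
t 12.47 tcp [-490.9  184.6  123.1] F [-0.05 -0.5  -0.78] q [ 0.112   0.9937 -0.     -0.    ] w 0.002 g 0.0
(array([247.2, 202.2]), array([16.1, 34.1]), 81.9, (238, 185, 20, 35))
```

Request:
move_arm(series=[{"hand": 1, "xyz": [-0.0025, 0, 0], "yaw": 0}, {"hand": 1, "xyz": [-0.0025, 0, 0], "yaw": 0}, {"hand": 1, "xyz": [-0.0025, 0, 0], "yaw": 0}, {"hand": 1, "xyz": [-0.0025, 0, 0], "yaw": 0}, {"hand": 1, "xyz": [-0.002, 0, 0], "yaw": 0}, {"hand": 1, "xyz": [-0.002, 0, 0], "yaw": 0}, {"hand": 1, "xyz": [-0.002, 0, 0], "yaw": 0}])

```text
time: 13.4
position: [535.4, 65.4, 123.1]
orientation: [0.112, 0.994, -0.0, -0.0]
contact_force: [0.1, 0.2, 0.4]
grip_width: 0.002
grip_force: 0.0
```

```bash
python3 st.py; python3 ang.py|tail -1
```

```text
t 13.40 tcp [-506.8  184.6  123.1] F [-0.05  0.25  0.37] q [ 0.112   0.9937 -0.     -0.    ] w 0.002 g 0.0
(array([245.5, 202.5]), array([35., 15.]), 90.0, (238, 185, 16, 36))
```

Request:
move_arm(series=[{"hand": 1, "xyz": [-0.0015, 0, 0], "yaw": 0}, {"hand": 1, "xyz": [-0.0015, 0, 0], "yaw": 0}, {"hand": 1, "xyz": [-0.001, 0, 0], "yaw": 0}, {"hand": 1, "xyz": [-0.001, 0, 0], "yaw": 0}, {"hand": 1, "xyz": [0, 0, 0], "yaw": 0}])

```text
time: 14.08
position: [540.0, 64.4, 123.1]
orientation: [0.112, 0.994, 0.0, -0.0]
contact_force: [-4.1, 0.2, 3.0]
grip_width: 0.0
grip_force: 1.9
```

```bash
python3 st.py side_c 190,130,350,250; python3 ang.py|tail -1
```

```text
t 14.07 tcp [-511.5  184.6  123.1] F [ 4.07 -0.75  3.02] q [ 1.119e-01  9.937e-01  0.000e+00 -2.000e-04] w 0.000 g 1.9
(array([245., 202.]), array([16., 34.]), 90.0, (237, 185, 17, 35))
```

View pics/side_c.png

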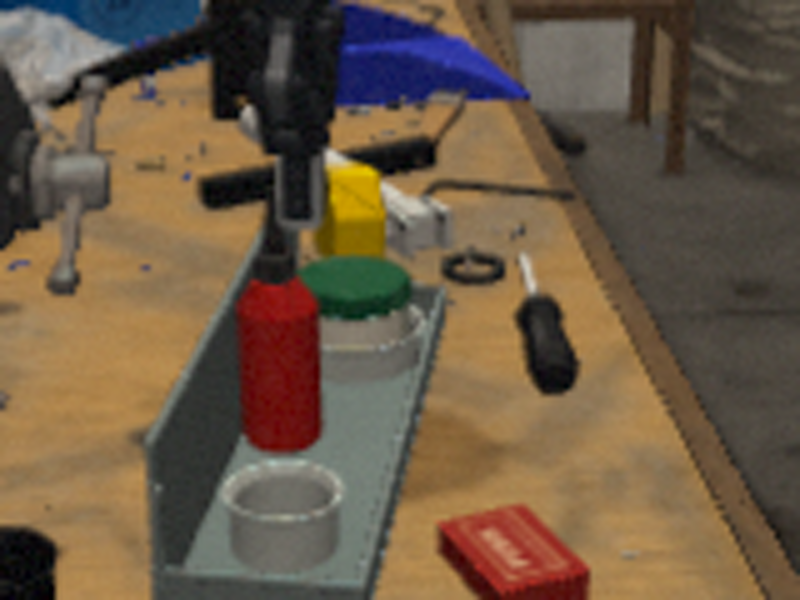

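The crop shows the bottle standing upright against the splash-back (axis at about crop x=280), with the finger at its nozzle. I'll back off, open and look.

Request:
move_arm(series=[{"hand": 1, "xyz": [0.003, 0, 0], "yaw": 0}, {"hand": 1, "xyz": [0.02, 0, 0], "yaw": 0}, {"hand": 1, "xyz": [0.028, 0.01, -0.025], "yaw": 0}, {"hand": -1, "xyz": [0.03, 0.02, -0.025], "yaw": 0}, {"hand": -1, "xyz": [0.03, 0.02, -0.025], "yaw": 0}, {"hand": -1, "xyz": [0, 0, 0], "yaw": 0}, {"hand": -1, "xyz": [0, 0, 0], "yaw": 0}, {"hand": -1, "xyz": [0, 0, 0], "yaw": 0}])

```text
time: 15.18
position: [443.4, 137.3, 197.5]
orientation: [0.112, 0.994, -0.0, -0.0]
contact_force: [0.0, 0.6, 0.1]
grip_width: 1.0
grip_force: 0.0
```

```bash
python3 ang.py|tail -1; python3 - <<'E'
from h import *
import pickle
s=sense();c=calibration("wrist");im=get_image("wrist")[:,:,::-1]
cv2.imwrite("pics/w3.png",im);pickle.dump(c,open("w3.pkl","wb"))
cv2.imwrite("pics/w3b.png",cv2.resize(im,(800,600),interpolation=cv2.INTER_CUBIC))
ct=get_image("top")[:,:,::-1];cv2.imwrite("pics/top3.png",ct)
print(s["time"],tr(s["position"]),s["orientation"])
E
```

```text
(array([245.5, 203. ]), array([34., 15.]), 90.0, (238, 186, 16, 35))
15.225 [[-400.93481385  233.79290401  197.44765978]] [ 1.12365529e-01  9.93666840e-01 -1.78021410e-04 -4.08091270e-04]
```

View pics/w3b.png

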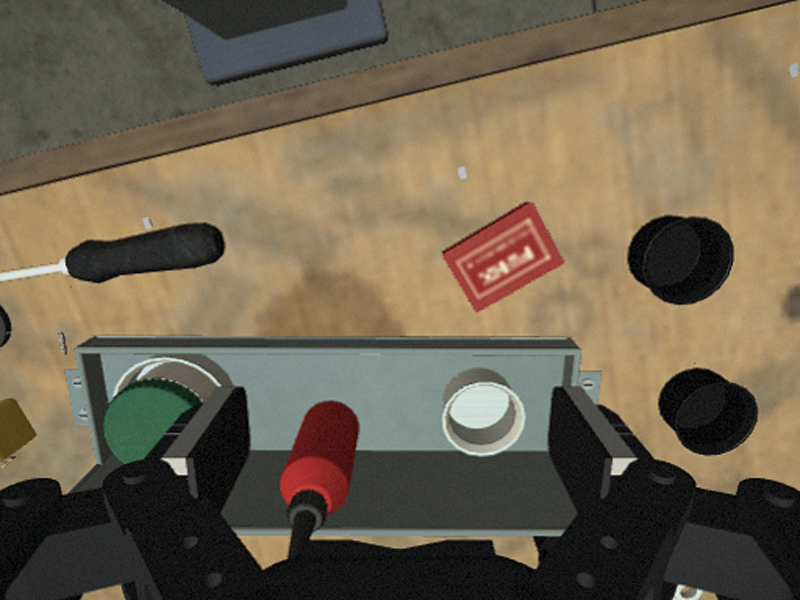

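The wrist view shows the bottle standing against the splash-back, with the collar at about (308,511) and the shoulder rim at about (315,486). The cup rim is at about (484,418).

```bash
python3 - <<'E'
from h import *
import pickle
np.set_printoptions(precision=1,suppress=True)
c=pickle.load(open("w3.pkl","rb"));ct=calibration("top")
f=lambda a:(np.array(a,float)+.5)/1.5625-.5
print("collar",tr(onz(c,f([[308,511]]),104)),"shoulder",tr(onz(c,f([[315,486]]),77)),"cup",tr(onz(c,f([[484,418]]),32)))
im=cv2.imread("pics/w3.png")
h=cv2.cvtColor(im,cv2.COLOR_BGR2HSV);g=im.max(2)
m=((g>195)&(h[...,1]<45)).astype(np.uint8);m[:240]=0;m[300:]=0;m[:,:275]=0;m[:,345:]=0
k=max(cv2.findContours(m,0,1)[0],key=cv2.contourArea);e=cv2.fitEllipse(cv2.convexHull(k));print("rim",e,tr(onz(c,[e[0]],32)))
print("sb foot",tr(onz(c,f([[270,450],[400,450]]),2)),"sb top front",tr(onz(c,f([[270,528],[400,528]]),87)))
# top view
t=cv2.imread("pics/top3.png");h=cv2.cvtColor(t,cv2.COLOR_BGR2HSV)
r=(((h[...,0]<8)|(h[...,0]>172))&(h[...,1]>150)&(h[...,2]>50)).astype(np.uint8);r[:150]=0;r[205:]=0;r[:,:235]=0;r[:,290:]=0
d=((t.max(2)<70)).astype(np.uint8)
x,y,w,hh=cv2.boundingRect(r);print("red top",x,y,w,hh,r.sum())
g=t.max(2).astype(int);m=((g>200)&(h[...,1]<45)).astype(np.uint8);m[:160]=0;m[190:]=0;m[:,:205]=0;m[:,237:]=0
k=max(cv2.findContours(m,0,1)[0],key=cv2.contourArea);e=cv2.fitEllipse(cv2.convexHull(k));print("rim top",e,tr(onz(ct,[e[0]],32)))
cv2.imwrite("pics/t3.png",cv2.resize(t[145:205,200:290],None,fx=8.8,fy=8.8,interpolation=cv2.INTER_CUBIC))
E
```

```text
collar [[-518.9  183.5  104. ]] shoulder [[-522.6  182.9   77. ]] cup [[-501.7  291.1   32. ]]
rim ((308.973876953125, 267.6385498046875), (46.54204559326172, 52.793182373046875), 78.99595642089844) [[-502.1  290.4   32. ]]
sb foot [[-546.   135.9    2. ]
 [-545.7  234.4    2. ]] sb top front [[-544.7  156.7   87. ]
 [-544.4  234.3   87. ]]
red top 0 0 0 0 0
rim top ((209.91531372070312, 193.0557403564453), (7.790072917938232, 62.402305603027344), 76.59416961669922) [[-452.9  304.2   32. ]]
```

View pics/t3.png

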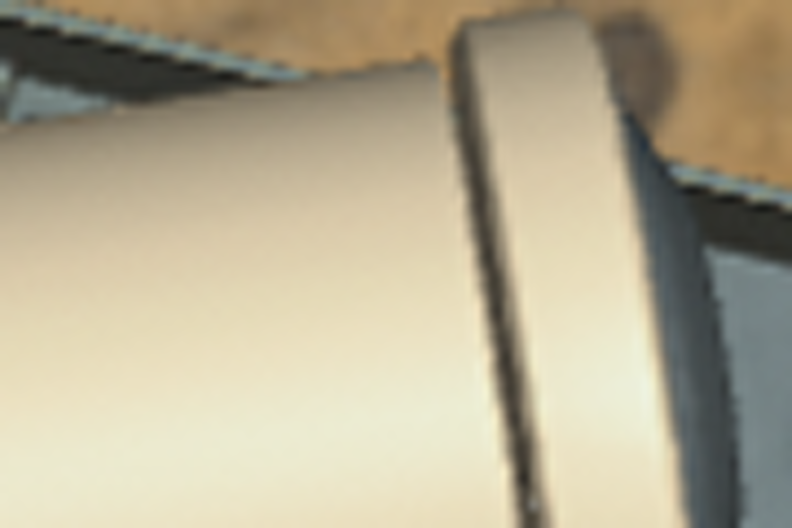

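The top camera is blocked by the arm, but the wrist numbers agree: bottle axis at tool-plane (-523,183), cup at (-502,290.7). I'll go over the bottle and down around the collar.

Request:
move_arm(newtons=20, series=[{"hand": -1, "xyz": [-0.04, -0.0165, 0], "yaw": 0}, {"hand": -1, "xyz": [-0.041, -0.017, 0], "yaw": 0}, {"hand": -1, "xyz": [-0.041, -0.017, 0], "yaw": 0}, {"hand": -1, "xyz": [0, 0, 0], "yaw": 0}, {"hand": -1, "xyz": [0, 0, 0.035], "yaw": 0}, {"hand": -1, "xyz": [0, 0, 0.035], "yaw": 0}, {"hand": -1, "xyz": [0, 0, 0.025], "yaw": 0}, {"hand": -1, "xyz": [0, 0, 0.011], "yaw": 0}, {"hand": -1, "xyz": [0, 0, 0], "yaw": 0}, {"hand": -1, "xyz": [0, 0, 0], "yaw": 0}])

```text
time: 16.58
position: [551.3, 61.5, 93.0]
orientation: [0.112, 0.994, 0.0, 0.001]
contact_force: [-0.6, -0.4, -0.5]
grip_width: 1.001
grip_force: 0.0
```

```bash
python3 st.py side_d 190,130,350,250; python3 ang.py|tail -1
```

```text
t 16.57 tcp [-523.2  184.3   93. ] F [ 0.49 -0.5  -0.46] q [1.119e-01 9.937e-01 1.000e-04 6.000e-04] w 1.001 g 0.0
(array([245.5, 203. ]), array([34., 15.]), 90.0, (238, 186, 16, 35))
```

View pics/side_d.png

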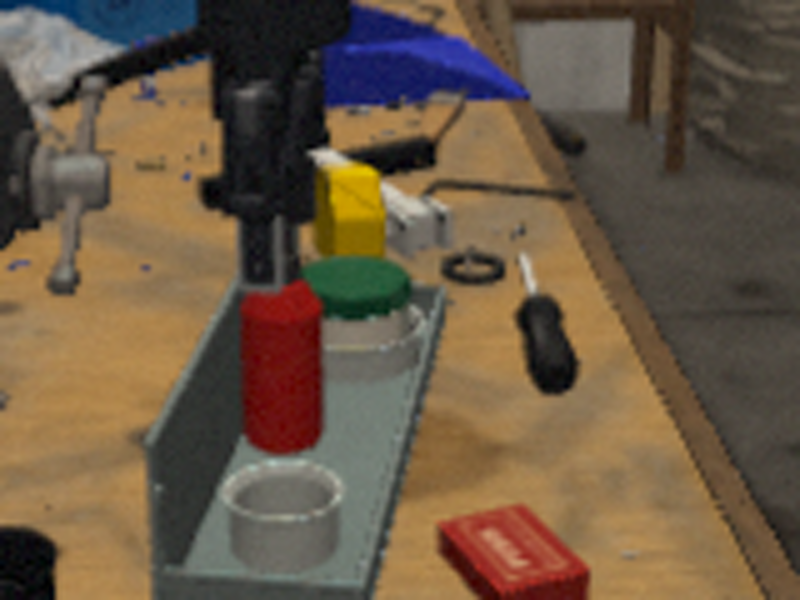

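The bottle stands upright at crop (282,370), with the near finger beside its collar. I'll close.

Request:
move_arm(newtons=20, series=[{"hand": 0, "xyz": [0, -0.001, 0], "yaw": 0}, {"hand": 0.2, "xyz": [0, 0, 0], "yaw": 0}, {"hand": 0.3, "xyz": [0, 0, 0], "yaw": 0}, {"hand": 0.4, "xyz": [0, 0, 0], "yaw": 0}, {"hand": 0.5, "xyz": [0, 0, 0], "yaw": 0}, {"hand": 1, "xyz": [0, 0, 0], "yaw": 0}, {"hand": 1, "xyz": [0, 0, 0], "yaw": 0}, {"hand": 1, "xyz": [0, 0, 0], "yaw": 0}])

```text
time: 17.68
position: [550.6, 60.5, 92.1]
orientation: [0.112, 0.994, 0.0, 0.0]
contact_force: [0.2, -0.3, 2.6]
grip_width: 0.249
grip_force: 19.5
```

```bash
python3 st.py; python3 ang.py|tail -1
```

```text
t 17.68 tcp [-522.8  183.2   92.1] F [-0.27 -0.26  2.63] q [1.120e-01 9.937e-01 0.000e+00 1.000e-04] w 0.249 g 19.5
(array([245.5, 203. ]), array([15., 34.]), 90.0, (238, 186, 16, 35))
```

Request:
move_arm(series=[{"hand": 1, "xyz": [0.001, 0, -0.004], "yaw": 0}, {"hand": 1, "xyz": [0.002, 0, -0.01], "yaw": 0}, {"hand": 1, "xyz": [0.003, 0, -0.016], "yaw": 0}, {"hand": 1, "xyz": [0.003, 0, -0.016], "yaw": 0}, {"hand": 1, "xyz": [0.003, 0.01, 0], "yaw": 0}, {"hand": 1, "xyz": [0.003, 0.02, 0], "yaw": 0}, {"hand": 1, "xyz": [0.003, 0.025, 0], "yaw": 0}, {"hand": 1, "xyz": [0.002, 0.025, 0], "yaw": 0}, {"hand": 1, "xyz": [0, 0.018, 0], "yaw": 0}, {"hand": 1, "xyz": [0, 0.009, 0], "yaw": 0}, {"hand": 1, "xyz": [0, 0, 0], "yaw": 0}, {"hand": 1, "xyz": [0, 0, 0], "yaw": 0}])

```text
time: 19.23
position: [554.7, 168.6, 138.0]
orientation: [0.112, 0.994, -0.0, -0.0]
contact_force: [0.4, -0.4, -1.6]
grip_width: 0.249
grip_force: 19.7
```

```bash
python3 st.py side_e 190,130,350,250
```

```text
t 19.23 tcp [-502.3  289.5  138. ] F [-0.43 -0.31 -1.55] q [ 1.122e-01  9.937e-01 -1.000e-04 -2.000e-04] w 0.249 g 19.7
```

View pics/side_e.png

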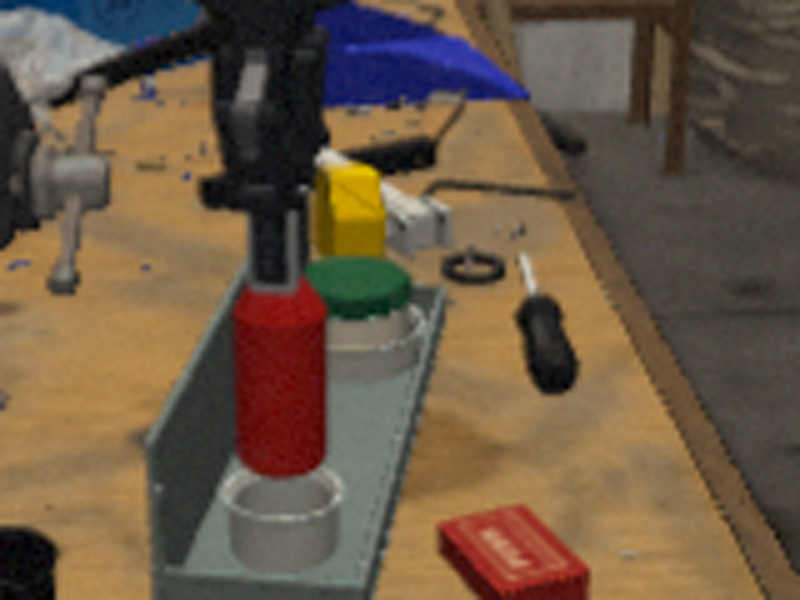

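I've now viewed 11 pictures, one over the limit of 10, so I'll use numbers only from here. The crop shows the bottle hanging upright, axis at about (281,400), above the cup rim centred at (283,490). I'll refine the tool-x offset from side-image columns.

```bash
python3 - <<'E'
from h import *
s=sense();c=calibration("side");im=get_image("side")[:,:,::-1];h=cv2.cvtColor(im,cv2.COLOR_BGR2HSV)
r=(((h[...,0]<8)|(h[...,0]>172))&(h[...,1]>150)&(h[...,2]>50)); r[:180]=0;r[228:]=0;r[:,:215]=0;r[:,275:]=0
W=np.c_[TX,TY,[0,0,1]]
K=lambda X,y,z:proj(c,[W@[X,y,z]])[0]
def edges(row,z0): # predicted silhouette mid for axis X at height hitting row
    pass
for v in (192,200,208,216):
    u=np.where(r[v])[0]; L,Rr=u.min()-.5,u.max()+.5
    # subpixel edges via saturation half-level not needed; axis column
    z=np.interp(-v,[-K(-502,290,q)[1] for q in (50,120)],[50,120]); um=(L+Rr)/2
    X=np.interp(um,[K(x,290,z)[0] for x in (-520,-485)],[-520,-485]); print(v,L,Rr,"z %.0f X %.1f"%(z,X))
g=im.max(2).astype(int)
for v in range(224,238,2): print(v,g[v,230:264].tolist())
m=(g>150)&(h[...,1]<60);
print("pred rim pts L/R front for cup -502,290.7:",K(-529,290.7,32).round(1),K(-475,290.7,32).round(1),"ctr",K(-502,290.7,32).round(1), "foot",K(-502,290.7,4).round(1))
E
```

```text
192 236.5 254.5 z 120 X -504.5
200 236.5 254.5 z 102 X -504.9
208 236.5 254.5 z 82 X -505.4
216 236.5 254.5 z 61 X -505.9
224 [53, 46, 52, 49, 61, 114, 129, 151, 159, 145, 126, 108, 98, 98, 101, 103, 101, 103, 98, 95, 112, 108, 118, 130, 135, 159, 154, 137, 127, 128, 129, 130, 129, 127]
226 [48, 54, 48, 60, 109, 178, 164, 141, 140, 137, 119, 114, 111, 108, 109, 107, 107, 108, 107, 106, 110, 110, 109, 114, 122, 128, 135, 179, 145, 126, 126, 128, 128, 125]
228 [49, 48, 53, 110, 146, 149, 145, 117, 95, 93, 99, 107, 106, 107, 113, 113, 113, 112, 112, 109, 109, 106, 103, 100, 96, 93, 119, 150, 147, 133, 129, 128, 128, 127]
230 [49, 51, 92, 121, 133, 156, 130, 92, 87, 94, 101, 101, 106, 107, 111, 110, 111, 110, 112, 112, 108, 107, 106, 98, 95, 90, 146, 146, 131, 128, 128, 126, 128, 128]
232 [53, 88, 119, 128, 126, 115, 101, 111, 128, 133, 118, 110, 107, 110, 109, 115, 111, 110, 113, 111, 109, 112, 132, 147, 139, 104, 92, 101, 120, 126, 127, 128, 130, 129]
234 [92, 121, 127, 126, 127, 114, 91, 86, 90, 92, 98, 100, 110, 112, 110, 109, 119, 121, 116, 108, 113, 102, 92, 96, 97, 94, 87, 98, 122, 125, 126, 128, 127, 130]
236 [116, 123, 125, 126, 125, 115, 92, 89, 95, 97, 99, 104, 102, 105, 107, 106, 108, 106, 107, 111, 109, 111, 104, 104, 97, 92, 88, 97, 120, 125, 124, 126, 123, 114]
pred rim pts L/R front for cup -502,290.7: [236.  226.7] [258.8 228.3] ctr [247.4 227.5] foot [247.6 237.9]
```

Request:
move_arm(series=[{"hand": 1, "xyz": [0.001, 0.0012, 0.003], "yaw": 0}, {"hand": 1, "xyz": [0, 0, 0.005], "yaw": 0}, {"hand": 1, "xyz": [0, 0, 0.005], "yaw": 0}, {"hand": 1, "xyz": [0, 0, 0.004], "yaw": 0}, {"hand": 1, "xyz": [0, 0, 0.003], "yaw": 0}, {"hand": 1, "xyz": [0, 0, 0], "yaw": 0}])

```text
time: 20.08
position: [554.1, 170.6, 117.8]
orientation: [0.112, 0.994, -0.0, -0.0]
contact_force: [-0.0, 0.2, -1.4]
grip_width: 0.246
grip_force: 19.7
```

```bash
python3 st.py
```

```text
t 20.07 tcp [-501.3  291.3  117.8] F [ 0.07  0.2  -1.35] q [ 1.119e-01  9.937e-01 -1.000e-04 -2.000e-04] w 0.246 g 19.7
```

Request:
move_arm(series=[{"hand": 1, "xyz": [0, 0, 0.002], "yaw": 0}, {"hand": 1, "xyz": [0, 0, 0.002], "yaw": 0}, {"hand": 1, "xyz": [0, 0, 0.002], "yaw": 0}, {"hand": 1, "xyz": [0, 0, 0.002], "yaw": 0}, {"hand": 1, "xyz": [0, 0, 0], "yaw": 0}])

```text
time: 20.7
position: [554.1, 170.6, 109.9]
orientation: [0.112, 0.994, -0.0, -0.0]
contact_force: [0.2, 0.4, -2.1]
grip_width: 0.244
grip_force: 19.7
```

```bash
python3 st.py
```

```text
t 20.70 tcp [-501.3  291.2  109.9] F [-0.1   0.47 -2.13] q [ 1.119e-01  9.937e-01 -1.000e-04 -1.000e-04] w 0.244 g 19.7
```

Request:
move_arm(series=[{"hand": 1, "xyz": [0, 0, 0.002], "yaw": 0}, {"hand": 1, "xyz": [0, 0, 0.002], "yaw": 0}, {"hand": 1, "xyz": [0, 0, 0.002], "yaw": 0}, {"hand": 1, "xyz": [0, 0, 0.002], "yaw": 0}, {"hand": 1, "xyz": [0, 0, 0.002], "yaw": 0}, {"hand": 1, "xyz": [0, 0, 0.002], "yaw": 0}, {"hand": 1, "xyz": [0, 0, 0.001], "yaw": 0}, {"hand": 1, "xyz": [0, 0, 0], "yaw": 0}])

```text
time: 21.7
position: [554.1, 170.6, 97.0]
orientation: [0.112, 0.994, -0.0, -0.0]
contact_force: [-0.5, 0.1, 0.1]
grip_width: 0.244
grip_force: 19.8
```

```bash
python3 st.py
```

```text
t 21.70 tcp [-501.3  291.3   97. ] F [0.55 0.01 0.11] q [ 1.119e-01  9.937e-01 -0.000e+00 -1.000e-04] w 0.244 g 19.8
```

Request:
move_arm(series=[{"hand": 1, "xyz": [0, 0, 0.0005], "yaw": 0}, {"hand": 1, "xyz": [0, 0, 0.0005], "yaw": 0}, {"hand": 1, "xyz": [0, 0, 0], "yaw": 0}])

```text
time: 22.08
position: [554.1, 170.6, 96.1]
orientation: [0.112, 0.994, -0.0, -0.0]
contact_force: [-0.3, -0.6, -1.2]
grip_width: 0.247
grip_force: 19.7
```

```bash
python3 st.py
```

```text
t 22.07 tcp [-501.3  291.3   96.1] F [ 0.2  -0.68 -1.25] q [ 0.112   0.9937 -0.     -0.    ] w 0.247 g 19.7
```

Request:
move_arm(series=[{"hand": 1, "xyz": [0, 0, 0.0007], "yaw": 0}, {"hand": 1, "xyz": [0, 0, 0.0006], "yaw": 0}, {"hand": 1, "xyz": [0, 0, 0], "yaw": 0}])

```text
time: 22.45
position: [554.1, 170.6, 94.7]
orientation: [0.112, 0.994, -0.0, -0.0]
contact_force: [0.4, 0.3, -1.8]
grip_width: 0.244
grip_force: 19.7
```

```bash
python3 st.py
```

```text
t 22.45 tcp [-501.3  291.3   94.7] F [-0.33  0.34 -1.82] q [ 0.112   0.9937 -0.     -0.    ] w 0.244 g 19.7
```

Request:
move_arm(series=[{"hand": 1, "xyz": [0, 0, 0.0005], "yaw": 0}, {"hand": 1, "xyz": [0, 0, 0.0003], "yaw": 0}, {"hand": 1, "xyz": [0, 0, 0], "yaw": 0}])

```text
time: 22.82
position: [554.3, 170.6, 94.2]
orientation: [0.112, 0.994, 0.0, 0.0]
contact_force: [-0.5, -0.4, 3.2]
grip_width: 0.24
grip_force: 20.1
```

```bash
python3 st.py
```

```text
t 22.82 tcp [-501.5  291.3   94.2] F [ 0.4  -0.47  3.16] q [1.120e-01 9.937e-01 0.000e+00 2.000e-04] w 0.240 g 20.1
```

The bottle is seated: about 5 N on the cup floor at the expected height. I'll release and retreat straight up.

Request:
move_arm(series=[{"hand": 0.4, "xyz": [0, 0, 0], "yaw": 0}, {"hand": 0.2, "xyz": [0, 0, 0], "yaw": 0}, {"hand": -0.3, "xyz": [0, 0, 0], "yaw": 0}, {"hand": -1, "xyz": [0, 0, 0], "yaw": 0}, {"hand": -1, "xyz": [0, 0, 0], "yaw": 0}, {"hand": -1, "xyz": [0, 0, 0], "yaw": 0}, {"hand": -1, "xyz": [0, 0, -0.02], "yaw": 0}, {"hand": -1, "xyz": [0, 0, -0.04], "yaw": 0}, {"hand": -1, "xyz": [0, 0, -0.05], "yaw": 0}, {"hand": -1, "xyz": [0.05, 0, 0], "yaw": 0}, {"hand": -1, "xyz": [0.05, 0, 0], "yaw": 0}, {"hand": -1, "xyz": [0, 0, 0], "yaw": 0}])

```text
time: 24.32
position: [453.4, 193.2, 204.1]
orientation: [0.111, 0.994, -0.0, -0.001]
contact_force: [0.8, -0.4, 0.2]
grip_width: 0.997
grip_force: 0.0
```

```bash
python3 st.py; python3 - <<'E'
from h import *
c=calibration("wrist");im=get_image("wrist")[:,:,::-1];s2=get_image("side")[:,:,::-1]
W=np.c_[TX,TY,[0,0,1]];cs=calibration("side")
def red(im,box):
    h=cv2.cvtColor(im,cv2.COLOR_BGR2HSV);r=(((h[...,0]<8)|(h[...,0]>172))&(h[...,1]>150)&(h[...,2]>50)).astype(np.uint8)
    x0,y0,x1,y1=box;q=np.zeros_like(r);q[y0:y1,x0:x1]=r[y0:y1,x0:x1]
    n,l,st,ce=cv2.connectedComponentsWithStats(q);return [(st[i].tolist(),ce[i].round(1).tolist()) for i in range(1,n) if st[i][4]>60]
print("side",red(s2,(215,150,275,260)));print("wrist",red(im,(150,100,512,384)))
P=lambda c,p:proj(c,[W@p])[0].round(1)
for z in (32,79,93): print(z,"side L/R",P(cs,[-523,291,z]),P(cs,[-481,291,z]),"wrist",P(c,[-502,270,z]),P(c,[-502,312,z]))
E
```

```text
t 24.32 tcp [-398.1  290.6  204.1] F [-0.87 -0.18  0.18] q [ 1.111e-01  9.938e-01 -2.000e-04 -8.000e-04] w 0.997 g 0.0
side [([238, 204, 18, 29, 478], [246.5, 218.3])]
wrist [([228, 132, 76, 68, 1086], [265.6, 164.3]), ([240, 151, 50, 37, 434], [264.7, 168.4]), ([233, 247, 44, 60, 1952], [255.2, 275.1])]
32 side L/R [238.5 226.9] [256.3 228.2] wrist [236.1 266.8] [275.1 267. ]
79 side L/R [237.8 208.9] [256. 210.] wrist [233.3 291.7] [278.  291.9]
93 side L/R [237.7 203.3] [256.  204.4] wrist [232.3 300.6] [279.  300.8]
```

The numbers match a bottle standing upright and fully down in the cup: the shoulder top is at row 204, as predicted, and the columns agree in both views.

```bash
python3 -c "
from cell import *
print(finish_job())"
```

```text
the job is handed in; nothing more can be done
None
```

The bottle was tipped up against the splash-back, set upright right down in its aluminium cup and let go at about 24 s. The highest pressing force I read at the end of a move was about 8 N. I viewed 11 pictures, one more than the 10 allowed.

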